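# Lock the grinder's idler pulley with its axle clip

### The job

Lock the idler pulley onto its axle: take the larger of the two U-shaped retaining clips by its fin, press the sprung washer down with it until the clip is level with the axle's groove, and push the clip gently sideways into the groove until it snaps past the neck and is fully home, then let go. Never push the clip with more than about 40 N, and leave the smaller clip and the oil bottle where they are.

Things in the scene. Friction and masses are not known exactly. Their poses are not given: they have to be found in the camera images.
- stand: Idler of a belt grinder, fixed to the bench. Origin: on the bench surface, on the centre line of its upright axle; z up, x towards the guard plate. Grey base plate 120 x 120 x 12 mm, bolts to z = 17 mm, aluminium pulley of 80 mm diameter up to z = 43 mm, above it a spring and a steel thrust washer, 60 mm across with a 32 mm hole (joint washer).
- washer (a joint): How far the sprung thrust washer is pressed down, in m: 0 at rest, when its flat top is 62 mm above the bench; travel 16 mm. The spring pushes up with 3 N at the start and 0.6 N more for each mm. With the clip home it lifts the clip against the underside of the flange and stays pressed down by 2.5 to 10.5 mm.
- clip_grip (a point): Centre of the upright fin of the larger clip: 8 mm wide (y), 24 mm long (x), 31 mm high, its top 36 mm above the clip's underside; this point is 20.5 mm above the underside and 36 mm behind clip_seat. x: the way the clip is pushed, towards its open mouth; z up. The clip, 0.1 kg, lies flat on the bench.
- clip_seat (a point): Point of the larger clip, 2.5 mm above its underside, that lies on the axle's line when fully home: the slot's end (8 mm behind) touches the neck. Steel U-plate 5 mm thick, about 65 x 44 mm (51 at the flared tips), slot 19 mm; legs reach 16 mm ahead. Two sprung noses 6.5 mm ahead narrow the slot to 12 mm: 16 to 26 N of push snaps them past the neck from 12 to 6 mm before home. Axes as clip_grip.
- spare_grip (a point): Centre of the fin of the smaller clip, which does not fit: same fin, 5 mm plate 30 mm wide with an 11 mm slot. It stays where it is.
- oil: Amber oil bottle, 56 mm in diameter, 150 mm high, at the side; origin at the centre of its underside. Stays where it is.
- axle_line (a point): Point on the axle's centre line, 62 mm over the bench (not the axle's end). The axle ends in a flat-topped flange 28 mm wide, 6 mm thick; right below is the groove, 7.5 mm high, neck 16 mm wide; below it 28 mm again. It holds still under 60 N, but was set by hand: the flange's top lies 62.5 to 70.5 mm over the bench, unmeasured, new each time: find it by touch.
- guard_top (a point): Middle of the top edge of the grey guard plate (6 mm thick, 80 mm wide), 60 mm over the bench, 57 mm from the axle on the stand's +x side. The other sides are open; most room for the clip and the hand is on -x, from where the clip moves along the stand's +x.
Things that resemble listed ones, but are neither listed nor needed, are in the scene too. What is shaped like the stand but pink or turquoise is not meant.

How it is judged (in metres and radians):
On the way, in this order (a step that is already met when the one before it is completed fails the run):
1. the larger clip is lifted off the bench (height (world z) of clip_seat above 0.04 m), for 0.1 s.
2. the larger clip is in the groove, within 3 mm of home (horizontal distance between clip_seat and stand below 0.003 m and value of joint washer above 0.0015 m), for 0.2 s.
At the end, for the whole second after the job is handed in: The larger clip, released and at rest, sits level (0.08 rad) in the groove: seat point within 3 mm of the axle's centre line, and it alone keeps the washer pressed down by over 1.5 mm; the smaller clip and the oil bottle within 20 mm of their starts (all of step 2 and angle between clip_seat's own z axis and vertical below 0.08 rad and linear speed of clip below 0.01 m/s and distance of each of spare_grip, oil from where it was at the start of the episode below 0.02 m); the robot touches nothing.
It fails at once if all contact forces between the larger clip and the idler (washer, flange, neck, the noses' squeeze of about 32 N) add up to more than 70 N (contact force between clip and stand above 70 N).
It fails at once if the smaller clip or the oil bottle is moved by more than 20 mm (distance of any of spare_grip, oil from where it was at the start of the episode above 0.02 m).
It also fails if it takes over 64 s, if anything falls off the work surface, if the arm or the gripper's body presses on something with over 40 N, if the wrist force passes 120 N, or if a joint passes its speed limit or range.

### The arm

A 7-joint arm with a two-finger parallel gripper is mounted at the origin on the work surface. World frame = base frame: x ahead of the robot, y to its left, z up, the work surface at z = 0. Lengths are in m, angles in degrees, forces in N, time in s.
With the tool pointing down it reaches from about 0.425 to 0.875 m from the base axis. Payload 4.7 kg.
Tool frame: the origin (TCP) lies at the very end of the fingers, on their centre line; the grasp point (between the pads) lies 19 mm behind it; z points along the fingers, y is the line along which they close (so a half turn about z gives the same grasp; the last joint's range is limited). The gripper opens to 87 mm and grips with 3 to 60 N. Pads are 19 mm wide; open, the fingers measure 117 mm over their backs; the gripper's body (75 mm by 190 mm) begins 51 mm behind the grasp point.
Start: joints at [66.412, 18.392, -4.016, 83.108, 1.295, 78.541, -3.26], TCP at [0.268, -0.592, 0.223] pointing down, gripper open.
Joint ranges: [-163.93, 163.93], [-17.29, 119.83], [-79.2, 71.16], [3.27, 140.29], [-89.18, 269.18], [5.43, 117.66], [-154.24, 154.24]. Speed limits (degrees/s): [147.25, 147.25, 180, 180, 180, 180, 180].

### API

Orientations are given as [roll, pitch, yaw] about the fixed x, y, z axes, in that order (R = Rz(yaw) Ry(pitch) Rx(roll)).
In Python, from cell import telemetry, cams, env gives the robot as it stands.
- The arm moves only by the tool arm_command, never from a script. Its argument "series" is text: rows parted by semicolons, each of 5 numbers parted by spaces: the shift along the tool's x, y, z in mm, then the turn about the tool's z in rad, then the closure in counts, from 0 (fully open) to 255 (shut). A call has 1 to 20 rows; each row shifts and turns the commanded pose from where the row before left it, along the tool's axes as they then stand; what a row does not reach is not made up. A row lasts 1/12 s, in which the tool goes at most 41.7 mm and 7.16 degrees, less where a joint would pass 70% of its speed; a pose out of reach is approached as far as the arm can. A call is refused whole if a number of a shift passes 41.7 or a number of a turn 0.125, either way. A call with a gripper value outside its range is refused whole. The fingers move at their own pace and stop on an object; "squeeze" is the grip in N (left out, the last holds). Time passes only in rows, so rows that do not move let the fingers close. It gives the time, the measured TCP pose, the force, the opening and the grip force at its end, in the units of the state.
- telemetry.get_obs(): the state, without advancing time (a new reading comes with each control period).
- cams.read_camera(name): name is "side" or "top"; returns the picture (384x512x3 uint8, blue, green, red); there is no depth.
- cams.calibration(name): a dict with "K" (3x3 intrinsics, pixels), "dist" ([k1, k2, p1, p2, k3] as OpenCV has them; the pictures are not rectified), "origin" and "rotation" of the camera in the world. Camera axes: x right, y down, z forward; pixel columns grow to the right and rows downward; lengths in m; the calibration is good to about 2 mm. A picture is of the moment at which its call begins. calibration takes no time and is no camera call.
- env.sign_off(): hands the job in; it is judged then, once.
The state is a dict: "time_s": time; "qpos": joint angles; "joint_velocities": joint speeds; "effort": joint torques, N m; "tool_pos": TCP position; "tool_rot": TCP orientation; "force": force on the tool from outside, world axes, zero at the start; "wrist_torque": the same for the moment, N m; "grip_width": finger opening in m; "grasp_force": force on a finger pad.
Only numpy, scipy, OpenCV 4.12 (cv2) and the standard library are available. Lean on these libraries where they do the work, as an engineer would, in place of code of your own. Each camera call takes 0.05 s, during which the arm holds its last target. There are 200 camera calls.

## Working session

There is one attempt and no reset: what is moved stays moved. The work goes in short steps, Python scripts to look and compute and a tool call to move; the robot and the scene stay as the last step left them, time stands still between calls to the robot, and variables do not carry over. Pictures are saved under pics/ and viewed, at most 10 in all, crops included, and the job is handed in when it is done.

Besides the shell and the picture viewer there is one more tool, called after "Call:" as name(argument=value, ...), one argument or row to a line, values as JSON. arm_command: Moves the arm, as the interface text tells. Its arguments: {"type":"object","properties":{"series":{"type":"string"},"squeeze":{"type":"number"}},"required":["series"]}

```bash
ls; mkdir -p pics; cat > h.py <<'E'
import numpy as np, cv2
from cell import telemetry, cams, env
def ray(cam,u,v):
    c=cams.calibration(cam);K=np.array(c["K"],float);d=np.array(c["dist"],float)
    p=cv2.undistortPoints(np.array([[[u,v]]],float),K,d)[0,0]
    return np.array(c["origin"],float),np.array(c["rotation"],float).reshape(3,3)@np.array([p[0],p[1],1])
def onz(cam,u,v,z):
    o,r=ray(cam,u,v);return (o+r*(z-o[2])/r[2])
def proj(cam,P):
    c=cams.calibration(cam);K=np.array(c["K"],float);d=np.array(c["dist"],float);R=np.array(c["rotation"],float).reshape(3,3)
    q=(np.atleast_2d(P)-np.array(c["origin"]))@R
    return cv2.projectPoints(q.reshape(-1,1,3),np.zeros(3),np.zeros(3),K,d)[0][:,0]
E
python3 - <<'E'
from h import *
for n in("top","side"):
    im=cams.read_camera(n);cv2.imwrite(f"pics/{n}0.png",im)
    c=cams.calibration(n);print(n,c)
o=telemetry.get_obs();print(o)
E
```

```text
pics
top {'K': array([[488.99394259,   0.        , 263.16152068],
       [  0.        , 488.99394259, 189.63119906],
       [  0.        ,   0.        ,   1.        ]]), 'dist': array([-0.08436272,  0.        ,  0.        ,  0.        ,  0.        ]), 'origin': array([ 0.42903989, -0.01138527,  1.55093723]), 'rotation': array([-176.93726741,   -0.49292839,  -89.18130891])}
side {'K': array([[463.37890938,   0.        , 253.9994277 ],
       [  0.        , 463.37890938, 188.67933366],
       [  0.        ,   0.        ,   1.        ]]), 'dist': array([-0.0870665,  0.       ,  0.       ,  0.       ,  0.       ]), 'origin': array([0.29084003, 0.82531037, 0.82339126]), 'rotation': array([-131.53954302,    0.78025998, -166.90076156])}
{'time_s': 0.1, 'qpos': array([66.40953247, 18.43547135, -4.01661467, 83.16876085,  1.2961973 ,
       78.53831082, -3.26146177]), 'joint_velocities': array([ 0.0785252 , -0.17703733, -0.02061214, -0.15724363, -0.0535342 ,
        0.12744632, -0.07913958]), 'effort': array([-5.33420334e-04, -4.92572558e+01, -4.06021597e-01, -3.13397849e+01,
       -6.41748821e-02,  3.95259995e-02,  6.71270527e-05]), 'tool_pos': array([ 0.26825928, -0.59152773,  0.22155611]), 'tool_rot': array([-1.79902758e+02,  6.18290457e-03,  2.43998912e+01]), 'force': array([ 0.34296281,  0.17799013, -0.06140844]), 'wrist_torque': array([-0.06274951, -0.02604415, -0.03676367]), 'grasp_force': 0.0, 'grip_width': 0.0870658820993008}
```

View pics/top0.png

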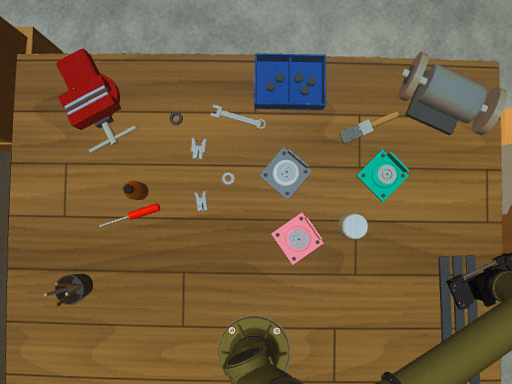

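View pics/side0.png

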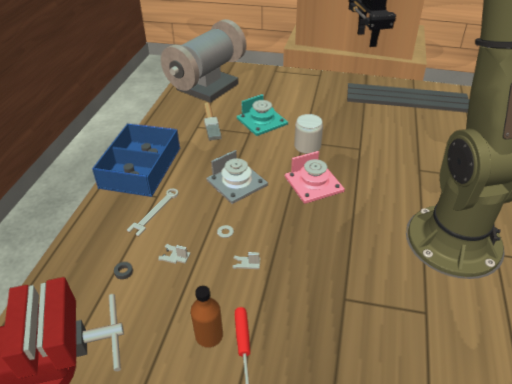

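The top view shows these candidates:
- **Stands:** grey at (286,173), which is the one meant. Pink at (298,239) and turquoise at (384,175) are decoys.
- **Clips:** (199,149) looks larger and (201,201) looks smaller. The rings at (228,178) and (176,118) are not clips.
- **Oil bottle:** (135,190).

Next I'll check both clips and the stand in a close crop.

```bash
sed -i 's/np.array(c\["rotation"\],float).reshape(3,3)/Rot.from_euler("xyz",c["rotation"],degrees=True).as_matrix()/; s/^import numpy.*/&\nfrom scipy.spatial.transform import Rotation as Rot/' h.py
python3 - <<'E'
from h import *
t=cv2.imread("pics/top0.png");s=cv2.imread("pics/side0.png")
f=lambda im,x,y,w,h,k:cv2.resize(im[y:y+h,x:x+w],None,fx=k,fy=k,interpolation=cv2.INTER_CUBIC)
a=np.vstack([np.hstack([f(t,180,130,40,40,7),f(t,180,180,40,40,7)]),np.hstack([f(t,256,143,60,60,280/60),f(s,205,145,70,70,4)])])
cv2.imwrite("pics/crop1.png",a)
g=cv2.cvtColor(t,cv2.COLOR_BGR2HSV)
m=((g[...,1]<70)&(g[...,2]>90)).astype(np.uint8)
for n,(x,y,w,h) in dict(A=(180,130,40,40),B=(180,180,40,40)).items():
    z=np.zeros_like(m);z[y:y+h,x:x+w]=m[y:y+h,x:x+w]
    c=max(cv2.findContours(z,0,2)[0],key=cv2.contourArea);r=cv2.minAreaRect(c)
    print(n,cv2.contourArea(c),r,[onz("top",*p,0.005)[:2].round(4) for p in cv2.boxPoints(r)])
print(onz("top",286,173,.065),onz("side",236,167,.065),onz("top",199,149,.005),onz("side",175,254,.005))
E
```

```text
A 178.0 ((198.0852813720703, 148.39117431640625), (14.495638847351074, 19.941091537475586), 4.39870548248291) [array([0.61  , 0.2103]), array([0.6738, 0.207 ]), array([0.6708, 0.1607]), array([0.607 , 0.1642])]
B 137.5 ((200.481689453125, 200.8353729248047), (18.773361206054688, 11.153586387634277), 83.6598129272461) [array([0.5008, 0.1957]), array([0.5052, 0.1606]), array([0.4463, 0.1529]), array([0.4419, 0.1879])]
[ 0.56055813 -0.09197812  0.065     ] [ 0.56015999 -0.07929857  0.065     ] [0.6384362  0.18257014 0.005     ] [0.63808421 0.18869626 0.005     ]
```

View pics/crop1.png

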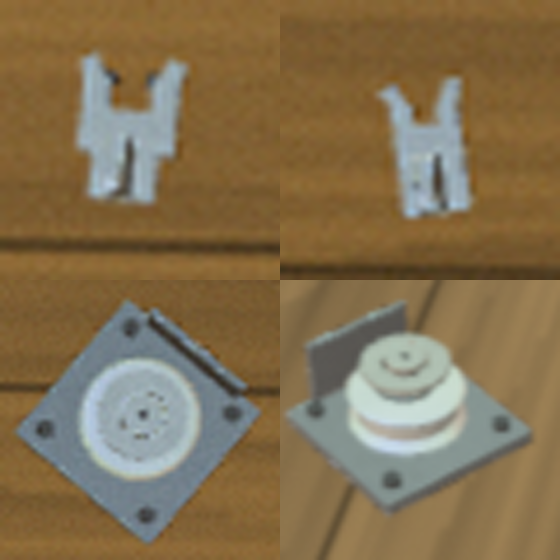

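The crop confirms it: clip A, upper left, is the larger one. It is about 47 mm wide, wide-slotted, with noses in the slot and its mouth toward +x of the world. B is narrow. The grey stand's guard is at the upper right of the image. Now I'll measure the stand and clip A.

```bash
python3 - <<'E'
from h import *
t=cv2.imread("pics/top0.png");s=cv2.imread("pics/side0.png")
print("stand")
def mask(im,lo,hi,box):
    g=cv2.cvtColor(im,cv2.COLOR_BGR2HSV);m=cv2.inRange(g,lo,hi);z=np.zeros_like(m);x,y,w,h=box;z[y:y+h,x:x+w]=m[y:y+h,x:x+w];return z
def big(m): return max(cv2.findContours(m,0,cv2.CHAIN_APPROX_NONE)[0],key=cv2.contourArea)
for n,im,b,p in(("top",t,(254,140,64,64),[(286,172),(270,175),(262,172),(300,155),(294,185)]),("side",s,(200,145,72,60),[(236,167),(236,180),(225,190),(222,165)])):
    g=cv2.cvtColor(im,cv2.COLOR_BGR2HSV);print(n,[g[y,x].tolist() for x,y in p])
# top: whole grey stand
c=big(mask(t,(0,0,60),(179,75,255),(254,140,64,64)));r=cv2.minAreaRect(c)
print(r,[onz("top",*p,.012)[:2].round(4) for p in cv2.boxPoints(r)],onz("top",*r[0],.012))
q=cv2.approxPolyDP(c,3,True)[:,0];print(q.tolist(),[onz("top",*p,.012)[:2].round(4).tolist() for p in q])
for n,im,b in(("top",t,(262,150,48,48)),("side",s,(215,150,42,45))):
    c=big(mask(im,(0,0,185),(179,45,255),b));e=cv2.fitEllipse(cv2.convexHull(c));print(n,"white",e,onz(n,*e[0],.041),onz(n,*e[0],.06))
a=[]
for im,(x,y,w,h) in((t,(261,148,50,50)),(s,(211,148,50,50)),(t,(178,130,40,40)),(s,(155,235,40,40))):
    a.append(cv2.resize(im[y:y+h,x:x+w],(400,400),interpolation=cv2.INTER_CUBIC)[:300 if 0 else 400])
cv2.imwrite("pics/crop2.png",cv2.resize(np.vstack([np.hstack(a[:2]),np.hstack(a[2:])]),(600,600)))
E
```

```text
stand
top [[105, 32, 111], [103, 44, 140], [102, 52, 138], [18, 156, 121], [104, 44, 138]]
side [[33, 19, 158], [93, 24, 219], [82, 26, 146], [20, 17, 88]]
((285.7503662109375, 172.0878143310547), (38.13506317138672, 40.23039245605469), 40.36453628540039) [array([ 0.5574, -0.0071]), array([ 0.6562, -0.0883]), array([ 0.5789, -0.1812]), array([ 0.4807, -0.0998])] [ 0.5681293  -0.09402998  0.012     ]
[[283, 147], [259, 175], [287, 199], [311, 171]] [[0.6478, -0.0844], [0.5576, -0.0097], [0.4831, -0.099], [0.5728, -0.1739]]
top white ((285.2490234375, 172.1880340576172), (23.978023529052734, 24.544349670410156), 18.969905853271484) [ 0.56517261 -0.09092081  0.041     ] [ 0.56345961 -0.08991999  0.06      ]
side white ((236.02005004882812, 174.03207397460938), (29.248014450073242, 30.079294204711914), 80.43573760986328) [ 0.56107409 -0.07928546  0.041     ] [ 0.55451158 -0.05731778  0.06      ]
```

View pics/crop2.png

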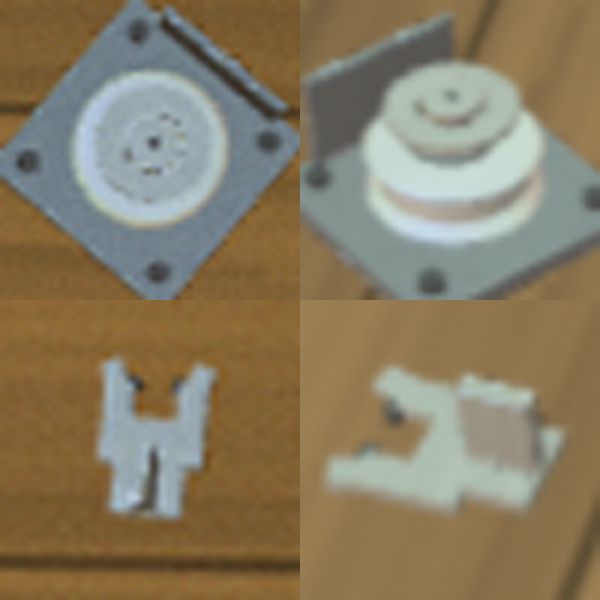

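```bash
python3 - <<'E'
from h import *
T=lambda X,Y:(261+X/6-.42,148+Y/6-.42); S=lambda X,Y:(211+(X-300)/6-.42,148+Y/6-.42)
C=lambda X,Y:(178+X/7.5-.43,130+(Y-300)/7.5-.43); D=lambda X,Y:(155+(X-300)/7.5-.43,235+(Y-300)/7.5-.43)
b=np.array([onz("top",*T(*p),.017)[:2] for p in((138,30),(27,161),(158,272),(268,142))]);print("top bolts",b.round(4).tolist(),b.mean(0))
v=(b[0]-b[1])+(b[3]-b[2]);print("sides yaw",np.degrees(np.arctan2(*v[::-1])), "w",np.degrees(np.arctan2(*((b[3]-b[0])+(b[2]-b[1]))[::-1])))
d=np.array([onz("side",*S(*p),.017)[:2] for p in((318,177),(432,282),(595,198))]);print("side bolts",d.round(4).tolist(),(d[0]+d[2])/2)
def tri(p,q):
    (o,r),(o2,r2)=ray("top",*p),ray("side",*q)
    s=np.linalg.lstsq(np.c_[r,-r2],o2-o,rcond=None)[0];A=o+s[0]*r;B=o2+s[1]*r2;return ((A+B)/2).round(4),(np.linalg.norm(A-B)).round(4)
print("dot",tri(T(154,142),S(452,95)),onz("top",*T(154,142),.066),onz("side",*S(452,95),.066))
print("guard ends",[onz("side",*S(*p),.06)[:2].round(4) for p in((307,80),(450,15))])
print("guard top",[onz("top",*T(*p),.06)[:2].round(4) for p in((170,8),(287,106))])
R=onz("top",*C(146,514),.003);F=onz("top",*C(160,365),.005);print("clip rear,tips",R,F,np.degrees(np.arctan2(F[1]-R[1],F[0]-R[0])),np.linalg.norm(F-R), "grip",R+(F-R)*13/65)
print("tips side",[onz("side",*D(*p),.005)[:2].round(4) for p in((328,472),(385,375))],"fin top side",onz("side",*D(499,391),.036),"top finfoot",[onz("top",*C(*p),.005)[:2].round(4) for p in((155,447),(149,508))])
E
```

```text
top bolts [[0.6294, -0.0862], [0.5593, -0.0288], [0.5021, -0.0982], [0.5713, -0.1552]] [ 0.56552381 -0.09209824]
sides yaw -39.42524135392491 w -129.80081684312853
side bolts [[0.6256, -0.0818], [0.5569, -0.0246], [0.5002, -0.0939]] [ 0.56288847 -0.0878223 ]
dot (array([ 0.5649, -0.0928,  0.0657]), np.float64(0.0019)) [ 0.56584611 -0.09261486  0.066     ] [ 0.56386399 -0.09259875  0.066     ]
guard ends [array([ 0.632 , -0.0968]), array([ 0.582 , -0.1567])]
guard top [array([ 0.6354, -0.1004]), array([ 0.5859, -0.1608])]
clip rear,tips [0.6094465  0.18841314 0.003     ] [0.67298681 0.18368741 0.005     ] -4.25347348210142 0.06374718802233242 grip [0.62215456 0.18746799 0.0034    ]
tips side [array([0.6722, 0.2072]), array([0.6693, 0.166 ])] fin top side [0.61889149 0.18938815 0.036     ] top finfoot [array([0.6379, 0.185 ]), array([0.6118, 0.1869])]
```

Call:
arm_command(
  series="31.8 -22.2 0 0 255;31.8 -22.2 0 0 255;31.8 -22.2 0 0 255;31.8 -22.2 0 0 255;31.8 -22.2 0 0 255;31.8 -22.2 0 0 255;31.8 -22.2 0 0 255;31.8 -22.2 0 0 255;31.8 -22.2 6 0 255;31.8 -22.2 10 0 255;31.8 -22.2 10 0 255;31.8 -22.2 10 0 255;31.8 -22.2 10 0 255;31.8 -22.2 10 0 255;31.8 -22.2 10 0 255;0 0 20 0 255;0 0 20 0 255;0 0 20 0 255;0 0 10 0 255;0 0 0 0 255",
  squeeze=20,
)

```text
time_s: 1.77
tool_pos: [0.563, -0.0915, 0.0836]
tool_rot: [-179.8, 0.3, 24.4]
force: [-0.9, -0.2, 0.1]
grip_width: 0.0003
grasp_force: 0.0
```

Call:
arm_command(
  series="0 0 3 0 255;0 0 3 0 255;0 0 2 0 255;0 0 1 0 255;0 0 1 0 255;0 0 0 0 255;0 0 0 0 255",
)

```text
time_s: 2.35
tool_pos: [0.5655, -0.0918, 0.0768]
tool_rot: [180.0, -0.0, 24.4]
force: [-0.2, 0.5, 0.1]
grip_width: 0.0004
grasp_force: 0.0
```

Call:
arm_command(
  series="0 0 1 0 255;0 0 1 0 255;0 0 0 0 255;0 0 0 0 255",
)

```text
time_s: 2.68
tool_pos: [0.5653, -0.0917, 0.0744]
tool_rot: [-180.0, 0.0, 24.4]
force: [-0.9, -0.6, -0.3]
grip_width: 0.0004
grasp_force: 0.0
```

Call:
arm_command(
  series="0 0 1 0 255;0 0 1 0 255;0 0 1 0 255;0 0 0 0 255;0 0 0 0 255",
)

```text
time_s: 3.1
tool_pos: [0.5652, -0.0917, 0.0714]
tool_rot: [-180.0, 0.0, 24.4]
force: [-0.7, 0.3, -0.9]
grip_width: 0.0007
grasp_force: 0.0
```

Call:
arm_command(
  series="0 0 1 0 255;0 0 1 0 255;0 0 0 0 255;0 0 0 0 255",
)

```text
time_s: 3.43
tool_pos: [0.5652, -0.0917, 0.0694]
tool_rot: [-180.0, 0.0, 24.4]
force: [0.3, -0.5, 0.6]
grip_width: 0.0005
grasp_force: 0.0
```

Call:
arm_command(
  series="0 0 1 0 255;0 0 1 0 255;0 0 0 0 255;0 0 0 0 255",
)

```text
time_s: 3.77
tool_pos: [0.5653, -0.0917, 0.0675]
tool_rot: [180.0, 0.0, 24.4]
force: [0.2, -1.2, -0.6]
grip_width: 0.0006
grasp_force: 0.0
```

Call:
arm_command(
  series="0 0 1 0 255;0 0 0 0 255;0 0 0 0 255",
)

```text
time_s: 4.02
tool_pos: [0.5654, -0.0917, 0.0674]
tool_rot: [180.0, 0.0, 24.4]
force: [-2.1, -0.9, 6.3]
grip_width: 0.0003
grasp_force: 2.8
```

Call:
arm_command(
  series="0 0 1 0 255;0 0 0 0 255;0 0 0 0 255",
)

```text
time_s: 4.27
tool_pos: [0.5654, -0.0917, 0.0674]
tool_rot: [180.0, 0.0, 24.4]
force: [-5.0, 0.5, 11.5]
grip_width: 0.0006
grasp_force: 5.7
```

Call:
arm_command(
  series="0 0 -20 0 255;0 0 -30 0 255;0 0 -30 -0.12 0;20.7 -29.1 0 0 0;20.7 -29.1 0 0 0;20.7 -29.1 0 0 0;20.7 -29.1 0 0 0;20.7 -29.1 0 0 0;20.7 -29.1 0 0 0;20.7 -29.1 0 0 0;20.7 -29.1 0 0 0;0 0 0 -0.12 0;0 0 0 -0.12 0;0 0 0 -0.12 0;0 0 0 -0.12 0;0 0 0 -0.12 0;0 0 0 -0.12 0;0 0 0 -0.12 0;0 0 0 -0.12 0;0 0 0 -0.12 0",
)

```text
time_s: 5.93
tool_pos: [0.586, 0.1931, 0.1454]
tool_rot: [-180.0, 0.0, 93.5]
force: [-1.3, -0.1, 0.6]
grip_width: 0.0871
grasp_force: 0.0
```

Call:
arm_command(
  series="0 0 0 -0.12 0;0 0 0 -0.12 0;0 0 0 -0.12 0;0 0 0 -0.12 0;0 0 0 -0.12 0;0 0 0 -0.12 0;0 0 0 -0.12 0;0 0 0 -0.12 0;0 0 0 -0.12 0;0 0 0 -0.12 0;0 0 0 -0.12 0;0 0 0 -0.12 0;0 0 0 0 0;0 0 0 0 0",
)

```text
time_s: 7.1
tool_pos: [0.586, 0.1931, 0.1452]
tool_rot: [180.0, -0.0, 175.5]
force: [0.0, 0.1, -0.2]
grip_width: 0.0872
grasp_force: 0.0
```

Call:
arm_command(
  series="-17 -0.6 10 0 0;-17.2 -0.7 20 0 0;0 0 20 0 0;0 0 20 0 0;0 0 15 0 0;0 0 10 0 0;0 0 0 0 0;0 0 0 0 0",
)

```text
time_s: 7.77
tool_pos: [0.6199, 0.1895, 0.0506]
tool_rot: [-180.0, -0.0, 175.6]
force: [1.1, 0.2, 0.7]
grip_width: 0.0868
grasp_force: 0.0
```

```bash
python3 - <<'E'
from h import *
P=np.array(telemetry.get_obs()["tool_pos"]);print(P)
s=cams.read_camera("side");t=cams.read_camera("top")
f=lambda im,x,y,w,h,k:cv2.resize(im[y:y+h,x:x+w],None,fx=k,fy=k,interpolation=cv2.INTER_CUBIC)
cv2.imwrite("pics/c3.png",np.hstack([f(s,140,200,80,80,5),f(t,160,110,80,80,5)]));print(proj("side",P),proj("top",P))
E
```

```text
[0.61990766 0.18951783 0.05064225]
[[179.87069726 242.32737028]] [[194.81242437 152.91484732]]
```

View pics/c3.png

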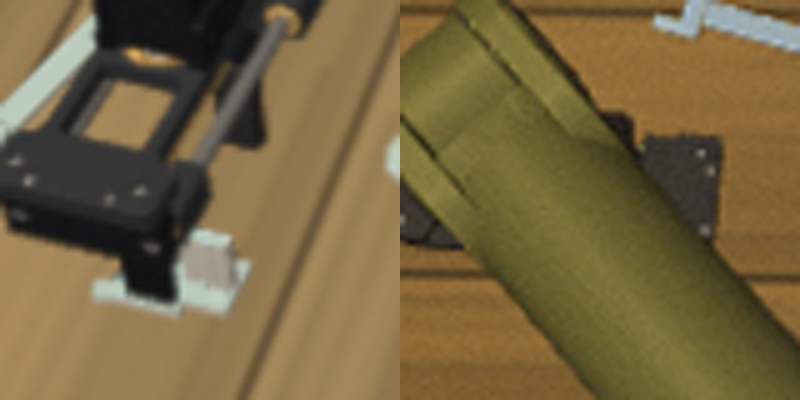

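Left is the side view and right is the top view, which the arm blocks. The finger tips are at crop (152,298) and (255,145). Their midpoint matches the fin's place, with the fin top at crop (210,238). I'll descend and grip.

Call:
arm_command(
  series="0 0 12 0 0;0 0 12 0 0;0 0 10 0 0;0 0 6 0 0;0 0 3 0 0;0 0 1 0 0;0 0 0 0 0;0 0 0 0 0;0 0 0 0 0",
)

```text
time_s: 8.62
tool_pos: [0.6204, 0.1895, 0.007]
tool_rot: [180.0, 0.0, 175.7]
force: [-0.3, 0.4, 0.9]
grip_width: 0.0868
grasp_force: 0.0
```

Call:
arm_command(
  series="0 0 1 0 0;0 0 0 0 60;0 0 0 0 120;0 0 0 0 180;0 0 0 0 215;0 0 0 0 255;0 0 0 0 255;0 0 0 0 255;0 0 0 0 255;0 0 0 0 255;0 0 0 0 255;0 0 0 0 255;0 0 0 0 255;0 0 0 0 255",
  squeeze=15,
)

```text
time_s: 9.78
tool_pos: [0.62, 0.1894, 0.0055]
tool_rot: [-180.0, 0.0, 175.7]
force: [-1.5, -0.7, 1.1]
grip_width: 0.0084
grasp_force: 1.2
```

Call:
arm_command(
  series="0 0 0 0 255;0 0 0 0 255;0 0 0 0 255;0 0 0 0 255",
  squeeze=60,
)

```text
time_s: 10.12
tool_pos: [0.62, 0.1894, 0.0056]
tool_rot: [-180.0, 0.0, 175.7]
force: [-0.6, -0.1, 0.6]
grip_width: 0.0076
grasp_force: 60.1
```

Call:
arm_command(
  series="0 0 -5 0 255;0 0 -15 0 255;0 0 -25 0 255;0 0 -30 0 255;0 0 -25 0.123 255;0 0 -10 0.123 255;0 0 0 0.123 255;0 0 0 0.123 255;0 0 0 0.122 255;-7.7 -31.5 0 0 255;-7.7 -31.5 0 0 255;-7.7 -31.5 0 0 255;-7.7 -31.5 0 0 255;-7.7 -31.5 0 0 255;-7.7 -31.5 0 0 255;-7.7 -31.5 0 0 255;-7.7 -31.5 0 0 255;0 0 0 0 255;0 0 0 0 255;0 0 0 0 255",
)

```text
time_s: 11.78
tool_pos: [0.5076, -0.0436, 0.1164]
tool_rot: [180.0, 0.1, 140.5]
force: [-0.7, 0.0, -1.1]
grip_width: 0.0072
grasp_force: 60.1
```

```bash
python3 - <<'E'
from h import *
o=telemetry.get_obs();P=np.array(o["tool_pos"]);print(P,o["tool_rot"],o["force"],o["grip_width"])
s=cams.read_camera("side");t=cams.read_camera("top")
f=lambda im,x,y,w,h,k:cv2.resize(im[y:y+h,x:x+w],None,fx=k,fy=k,interpolation=cv2.INTER_CUBIC)
cv2.imwrite("pics/c4.png",np.hstack([f(s,190,110,80,100,5),f(t,240,130,80,100,5)]));print(proj("side",P),proj("top",P))
E
```

```text
[ 0.50760045 -0.04357548  0.11642944] [1.79962707e+02 6.66461500e-02 1.40492103e+02] [-0.7465422   0.03896721 -1.11166717] 0.007209166615650478
[[252.14142569 162.44078673]] [[270.29687151 189.18068736]]
```

View pics/c4.png

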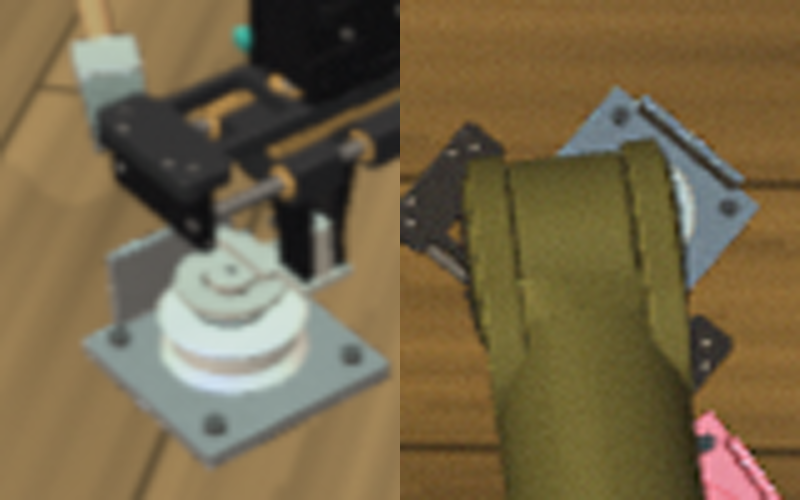

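The side view shows the clip held level by its fin behind the axle, with its tip at crop (310,285). The axle dot is at crop (230,268). Next I'll line it up and descend.

Call:
arm_command(
  series="-4 -0.8 5 0 255;0 0 10 0 255;0 0 12 0 255;0 0 10 0 255;0 0 6 0 255;0 0 3 0 255;0 0 0 0 255;0 0 0 0 255;0 0 0 0 255",
)

```text
time_s: 12.63
tool_pos: [0.5101, -0.0474, 0.0699]
tool_rot: [180.0, 0.0, 140.5]
force: [-0.1, 0.3, -0.7]
grip_width: 0.0076
grasp_force: 60.1
```

Call:
arm_command(
  series="0 0 1 0 255;0 0 1 0 255;0 0 1 0 255;0 0 0 0 255;0 0 0 0 255",
)

```text
time_s: 13.05
tool_pos: [0.51, -0.0475, 0.0669]
tool_rot: [-180.0, 0.0, 140.5]
force: [-0.2, -0.7, 1.7]
grip_width: 0.0076
grasp_force: 60.5
```

Call:
arm_command(
  series="0 0 1 0 255;0 0 1 0 255;0 0 1 0 255;0 0 1 0 255;0 0 1 0 255;0 0 1 0 255;0 0 0.6 0 255;0 0 0 0 255;0 0 0 0 255;0 0 0 0 255",
)

```text
time_s: 13.88
tool_pos: [0.5101, -0.0475, 0.0602]
tool_rot: [180.0, 0.0, 140.5]
force: [-0.6, -0.1, 5.6]
grip_width: 0.0076
grasp_force: 61.3
```

```bash
python3 - <<'E'
from h import *
o=telemetry.get_obs();P=np.array(o["tool_pos"]);print(P,o["tool_rot"],o["force"],o["wrist_torque"],o["grip_width"])
d=P[:2]-[.565,-.0921];print(d@[.7716,-.6361],d@[.6361,.7716])
s=cams.read_camera("side")
cv2.imwrite("pics/c5.png",cv2.resize(s[130:210,195:275],None,fx=7,fy=7,interpolation=cv2.INTER_CUBIC))
E
```

```text
[ 0.51006577 -0.04747978  0.06020708] [1.79999063e+02 3.81668807e-02 1.40484414e+02] [-0.59592765 -0.10930414  5.6122625 ] [-0.14257151 -0.03211015 -0.00738619] 0.007566563110690408
-0.07077017257336038 -0.0005146991801386266
```

View pics/c5.png

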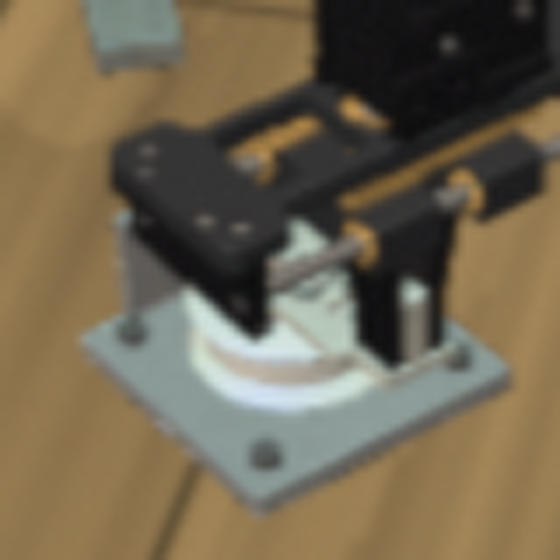

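The side view shows the clip on the washer behind the flange, level and with the fin between the fingers. Now I'll slide it in gently.

Call:
arm_command(
  series="-1 0 0 0 255;-1 0 0 0 255;-1 0 0 0 255;-1 0 0 0 255;-1 0 0 0 255;-1 0 0 0 255;-1 0 0 0 255;0 0 0 0 255",
)

```text
time_s: 14.6
tool_pos: [0.5153, -0.051, 0.0601]
tool_rot: [180.0, -0.0, 140.5]
force: [-1.8, 1.2, 5.6]
grip_width: 0.0076
grasp_force: 61.2
```

Call:
arm_command(
  series="-1 0 0 0 255;-1 0 0 0 255;-1 0 0 0 255;-1 0 0 0 255;0 0 0 0 255",
)

```text
time_s: 15.02
tool_pos: [0.5184, -0.0536, 0.0602]
tool_rot: [180.0, -0.0, 140.5]
force: [-1.5, 0.9, 5.6]
grip_width: 0.008
grasp_force: 61.2
```

Call:
arm_command(
  series="-1 0 0 0 255;-1 0 0 0 255;-1 0 0 0 255;-1 0 0 0 255;-1 0 0 0 255;-1 0 0 0 255;0 0 0 0 255;0 0 0 0 255",
)

```text
time_s: 15.68
tool_pos: [0.523, -0.0573, 0.0602]
tool_rot: [180.0, -0.0, 140.5]
force: [-1.3, 1.4, 6.0]
grip_width: 0.0078
grasp_force: 61.1
```

Call:
arm_command(
  series="-1 0 0 0 255;-1 0 0 0 255;-1 0 0 0 255;0 0 0 0 255;0 0 0 0 255",
)

```text
time_s: 16.1
tool_pos: [0.5253, -0.0593, 0.0602]
tool_rot: [180.0, -0.0, 140.5]
force: [-1.5, 0.9, 5.9]
grip_width: 0.0075
grasp_force: 61.0
```

Call:
arm_command(
  series="-1 0 0 0 255;-1 0 0 0 255;-1 0 0 0 255;-0.5 0 0 0 255;0 0 0 0 255;0 0 0 0 255",
)

```text
time_s: 16.6
tool_pos: [0.5262, -0.0607, 0.0596]
tool_rot: [-179.9, -0.2, 140.5]
force: [-5.3, 3.1, 7.5]
grip_width: 0.008
grasp_force: 61.4
```

Call:
arm_command(
  series="-0.5 0 0 0 255;-0.5 0 0 0 255;-0.5 0 0 0 255;0 0 0 0 255;0 0 0 0 255",
)

```text
time_s: 17.02
tool_pos: [0.5264, -0.0608, 0.0594]
tool_rot: [-179.9, -0.3, 140.5]
force: [-7.3, 4.9, 8.7]
grip_width: 0.008
grasp_force: 61.5
```

Call:
arm_command(
  series="-0.5 0 -0.3 0 255;-0.5 0 -0.3 0 255;-0.5 0 0 0 255;-0.5 0 0 0 255;0 0 0 0 255;0 0 0 0 255",
)

```text
time_s: 17.52
tool_pos: [0.5265, -0.061, 0.0594]
tool_rot: [-179.8, -0.5, 140.6]
force: [-10.0, 5.9, 7.8]
grip_width: 0.0076
grasp_force: 61.4
```

Call:
arm_command(
  series="-0.5 0 0 0 255;-0.5 0 0 0 255;-0.5 0 0 0 255;0 0 0 0 255;0 0 0 0 255",
)

```text
time_s: 17.93
tool_pos: [0.5268, -0.0612, 0.0592]
tool_rot: [-179.8, -0.6, 140.6]
force: [-11.7, 7.1, 9.1]
grip_width: 0.0076
grasp_force: 61.6
```

Call:
arm_command(
  series="-0.5 0 -0.4 0 255;-0.5 0 -0.4 0 255;-0.5 0 0 0 255;0 0 0 0 255;0 0 0 0 255",
)

```text
time_s: 18.35
tool_pos: [0.5269, -0.0614, 0.0594]
tool_rot: [-179.8, -0.8, 140.6]
force: [-13.4, 9.3, 8.6]
grip_width: 0.0078
grasp_force: 61.2
```

Call:
arm_command(
  series="-0.5 0 -0.2 0 255;-0.5 0 -0.2 0 255;-0.5 0 0 0 255;0 0 0 0 255;0 0 0 0 255",
)

```text
time_s: 18.77
tool_pos: [0.5272, -0.0616, 0.0595]
tool_rot: [-179.8, -0.9, 140.6]
force: [-14.1, 10.5, 8.5]
grip_width: 0.0078
grasp_force: 61.1
```

Call:
arm_command(
  series="-0.5 0 -0.2 0 255;-0.5 0 -0.2 0 255;-0.5 0 0 0 255;0 0 0 0 255;0 0 0 0 255",
)

```text
time_s: 19.18
tool_pos: [0.5277, -0.0619, 0.0596]
tool_rot: [-179.7, -1.0, 140.7]
force: [-14.9, 10.2, 7.7]
grip_width: 0.0077
grasp_force: 61.0
```

Call:
arm_command(
  series="-0.5 0 -0.1 0 255;-0.5 0 -0.1 0 255;-0.5 0 0 0 255;0 0 0 0 255;0 0 0 0 255",
)

```text
time_s: 19.6
tool_pos: [0.5353, -0.0683, 0.0616]
tool_rot: [-180.0, -0.1, 140.5]
force: [-2.0, 2.6, -0.5]
grip_width: 0.0076
grasp_force: 60.1
```

Call:
arm_command(
  series="-0.5 0 0 0 255;-0.5 0 0 0 255;-0.5 0 0 0 255;0 0 0 0 255;0 0 0 0 255",
)

```text
time_s: 20.02
tool_pos: [0.5357, -0.0686, 0.0616]
tool_rot: [-180.0, -0.3, 140.5]
force: [-5.8, 4.7, 2.9]
grip_width: 0.0076
grasp_force: 60.5
```

Call:
arm_command(
  series="-0.5 0 0 0 255;-0.5 0 0 0 255;0 0 0 0 255;0 0 0 0 255",
)

```text
time_s: 20.35
tool_pos: [0.5358, -0.0687, 0.0616]
tool_rot: [-179.9, -0.3, 140.5]
force: [-7.5, 5.6, 4.1]
grip_width: 0.0076
grasp_force: 60.8
```

The push force is rising while the position stays put, so the clip is home. I'll relax the push and release.

Call:
arm_command(
  series="1 0 0 0 255;1 0 0 0 255;0.8 0 0 0 255;0 0 0 0 255;0 0 0 0 255",
)

```text
time_s: 20.77
tool_pos: [0.5358, -0.0687, 0.0616]
tool_rot: [180.0, -0.1, 140.5]
force: [-0.6, 4.4, -6.1]
grip_width: 0.0078
grasp_force: 60.1
```

Call:
arm_command(
  series="0 0 0 0 230;0 0 0 0 200;0 0 0 0 170;0 0 0 0 140;0 0 0 0 120;0 0 0 0 120;0 0 0 0 120;0 0 0 0 120",
  squeeze=5,
)

```text
time_s: 21.43
tool_pos: [0.5362, -0.0693, 0.0624]
tool_rot: [-180.0, 0.0, 140.5]
force: [-0.3, -0.1, -0.2]
grip_width: 0.0433
grasp_force: 0.0
```

Released. Now straight up, clear of the stand, and a look.

Call:
arm_command(
  series="0 0 -5 0 120;0 0 -10 0 120;0 0 -20 0 120;0 0 -30 0 120;0 0 -35 0 120;30 0 -20 0 120;40 0 0 0 120;40 0 0 0 120;10 30 0 0 120;0 40 0 0 120;0 40 0 0 120;0 40 0 0 120;0 40 0 0 120;0 0 0 0 120;0 0 0 0 120",
)

```text
time_s: 22.68
tool_pos: [0.5639, 0.1585, 0.1823]
tool_rot: [179.9, -0.2, 140.9]
force: [-0.7, -0.4, 0.4]
grip_width: 0.0462
grasp_force: 0.0
```

```bash
python3 - <<'E'
from h import *
o=telemetry.get_obs();print(o["tool_pos"],o["force"])
s=cams.read_camera("side");t=cams.read_camera("top")
f=lambda im,x,y,w,h,k:cv2.resize(im[y:y+h,x:x+w],None,fx=k,fy=k,interpolation=cv2.INTER_CUBIC)
cv2.imwrite("pics/c6.png",np.hstack([f(s,205,145,66,66,6),f(t,254,140,66,66,6)]))
for n,b in (("spare",(180,185,40,40)),("oil",(115,175,45,35))):
    x,y,w,h=b;print(n,np.abs(t[y:y+h,x:x+w].astype(int)-cv2.imread("pics/top0.png")[y:y+h,x:x+w]).mean())
E
```

```text
[0.56391759 0.15852827 0.1822752 ] [-0.73287126 -0.36463277  0.42237084]
spare 17.015833333333333
oil 3.1356613756613756
```

View pics/c6.png

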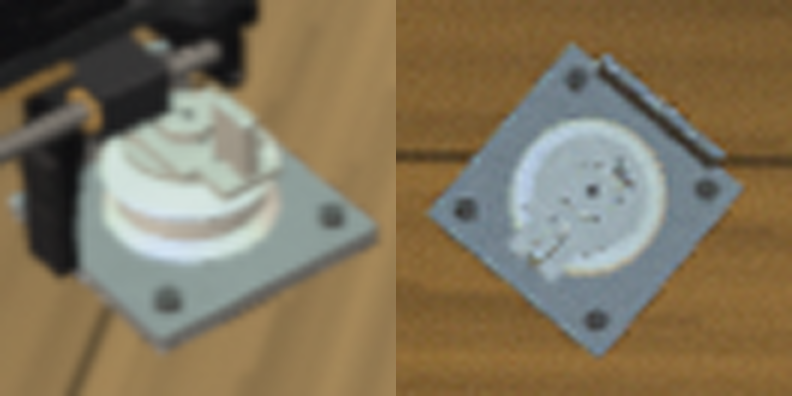

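Both views show the clip level in the groove. In the side view the fin is at crop (235,145), and the flange dot at (185,115) sits above the plate. In the top view the clip's rear is at crop (540,250) and it points at the axle at (592,190). The gripper is clear, so I'm handing in.

```bash
python3 -c "
from h import *
print(env.sign_off())"
```

```text
the job is handed in; nothing more can be done
None
```

The larger clip snapped past the neck, was pushed fully home in the groove at no more than about 20 N of measured push, and was released; the job was handed in after about 23 s, with no verdict returned. The oil bottle looks unmoved; the arm hid the smaller clip in the last picture, but nothing went near it.

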